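# Snap the honey strainer shut and lock its collar

### The job

The blue-capped honey strainer has been rebuilt and needs closing: first press its raised blue cap straight down until it snaps fully home, then swing the yellow lever of its lock collar round until it stands over the red lock mark. Do not start turning the collar before the cap is home, and leave the white-capped strainer as it is.

Things in the scene. Friction and masses are not known exactly. Their poses are not given: they have to be found in the camera images.
- strainer: The strainer to close (blue cap); stands on a screwed-down round foot 124 mm across, steel canister 84 mm across, pipe stub towards its own +x at 34 mm height reaching 95 mm from the axis. Origin on the canister's axis at the work surface, z up. Fixed to the bench.
- strainer_cap_top (a point): Centre of the top face of the blue cap, a disc 92 mm across and 26 mm high with a 52 mm boss (6 mm high) in the middle; this point is on top of the boss, 135 mm above the work surface while raised and 117 mm when home.
- strainer_cap (a joint): Stroke of the blue cap in m: 0 raised (start), 0.018 fully home; it moves straight down. A snap detent resists with up to about 8 N over the first 10 mm (hardest at the start) and springs the cap back up if let go before that; beyond it the cap snaps down by itself and stays.
- strainer_post (a point): Top centre of the upright black post (16 mm diameter, 42 mm tall, from 71 to 113 mm height) near the end of the collar's yellow lever, 108 mm from the canister's axis. The lever is a radial bar 14 mm wide, from 71 to 81 mm height, reaching 119 mm from the axis.
- strainer_collar (a joint): Angle of the lock collar in rad about the canister's vertical axis, growing anticlockwise seen from above; starts unlocked at 0 to 0.4; 1.45 puts the lever exactly over the red mark; the stop is 0.35 rad beyond. The collar is a grey ring 104 mm across at 68 to 84 mm height; it stays where it is left (about 0.12 N m of friction).
- strainer_mark (a point): Centre of the red lock mark, a fixed red tongue below the lever's path: 32 mm wide, from 92 to 144 mm from the canister's axis; this point on its top, 57 mm high, 125 mm from the axis.
- spare: The white-capped strainer, same build and sizes, already closed and locked; to be left alone; stands on a screwed-down round foot 124 mm across, steel canister 84 mm across, pipe stub towards its own +x at 34 mm height reaching 95 mm from the axis. Origin on the canister's axis at the work surface, z up.
- spare_cap (a joint): Stroke of the white cap in m, 0.018 (home) at the start.
- spare_collar (a joint): Angle of the white strainer's collar in rad, about 1.45 (locked) at the start.

How it is judged:
By the outcome, as a careful person would: the job done as asked, in the order asked, and still so for the second after the job is handed in, with the robot touching nothing.
It also fails if it takes over 45 s, if anything falls off the work surface, if the arm or the gripper's body presses on something with over 40 N, if the wrist force passes 120 N, or if a joint passes its speed limit or range.

### The arm

A 7-joint arm with a two-finger parallel gripper is mounted at the origin on the work surface. World frame = base frame: x ahead of the robot, y to its left, z up, the work surface at z = 0. Lengths are in m, angles in rad, forces in N, time in s.
With the tool pointing down it reaches from about 0.425 to 0.925 m from the base axis. Payload 6.8 kg.
Tool frame: the origin (TCP) lies midway between the tips of the shut fingers; the grasp point (between the pads) lies 19 mm behind it (r.grip_depth is the distance from the TCP to the grasp point, in m); z points along the fingers, y is the line along which they close (so a half turn about z gives the same grasp; the last joint's range is limited). The gripper opens to 85 mm and grips with 20 to 120 N. Pads are 22 mm wide; open, the fingers measure 114 mm over their backs; the gripper's body (76 mm by 85 mm) begins 54 mm behind the grasp point. The pads swing forward as they close: fully open they stand 13 mm farther back than shut.
Start: joints at [1.198, 0.477, 0.022, 1.555, -0.011, 1.109, -0.083], TCP at [0.177, -0.651, 0.195] pointing down, gripper open.
Joint ranges: [-2.96, 2.96], [-0.34, 2.1], [-1.41, 1.46], [0.24, 2.44], [-1.37, 4.51], [0.17, 1.92], [-2.96, 2.96]. Speed limits (rad/s): [2.39, 2.39, 3.14, 3.14, 3.14, 3.14, 3.14].

### API

Orientations are given as a rotation vector (axis times angle).
In Python, from bench import telemetry, grab_frame, calibration, order, silhouettes, r gives the robot as it stands.
- The arm moves only by the tool apply_moves, never from a script. Its argument "moves" is a list of rows, each a list of 7 numbers: the turn, a rotation vector about the tool's x, y, z scaled (see below), then the shift along the tool's x, y, z scaled (see below), then the opening, from -1 (shut) to 1 (fully open). A call has exactly 8 rows; each row shifts and turns the commanded pose from where the row before left it, along the tool's axes as they then stand; what a row does not reach is not made up. The controller multiplies each number of a shift by 1000 mm and each number of a turn by 6 degrees. A row lasts 1/12 s, in which the tool goes at most 41.7 mm and 7.16 degrees, less where a joint would pass 70% of its speed; a pose out of reach is approached as far as the arm can. A call with a number of a shift or a turn outside -1 to 1 is refused whole. A call with a gripper value outside its range is refused whole. The fingers move at their own pace and stop on an object; "grip_force" is the grip in N (left out, the last holds). Time passes only in rows, so rows that do not move let the fingers close, or fill a call up. It gives the time, the measured TCP pose, the force, the opening and the grip force at its end, in the units of the state.
- telemetry.get_obs(): the state, without advancing time (a new reading comes with each control period).
- grab_frame(name): name is "side" or "top"; returns the picture (400x640x3 uint8, blue, green, red); there is no depth.
- calibration(name): a dict with "fx", "fy", "cx", "cy" (pixels), "world_from_camera" (4x4, takes a point from camera to world coordinates). Camera axes: x right, y down, z forward; pixel columns grow to the right and rows downward; lengths in m; the calibration is good to about 2 mm. A picture is of the moment at which its call begins. calibration takes no time and is no camera call.
- order.hand_in(): hands the job in; it is judged then, once.
Trained networks look in the newest picture that a camera, given by its name, has taken for a name from the list of things; names that differ only in an ending like _2 or _b are one class to them, and where a whole thing is asked for, a point or a joint stands for the part that bears it (a point fixed in the world has none). Each returns a list of dicts, best first, with "p" (0 to 1); they miss things now and then, are a little off and sometimes report something else, mostly with a low value. They report only what shows in the picture. A call takes as long as a camera call.
- silhouettes(thing, camera): "mask" (400x640 bool, what is visible of it) and "extent" ([centre column, centre row, width, height] in pixels, round what is visible of it).
The state is a dict: "clock": time; "joints": joint angles; "qvel": joint speeds; "tau": joint torques, N m; "tcp_pos": TCP position; "orientation": TCP orientation; "contact_force": force on the tool from outside, world axes, zero at the start; "moment": the same for the moment, N m; "grip_width": finger opening in m; "gripper_force": force on a finger pad.
Only numpy, scipy, OpenCV 4.12 (cv2) and the standard library are available. Lean on these libraries where they do the work, as an engineer would, in place of code of your own. Each camera call takes 0.05 s, during which the arm holds its last target. There are 200 camera calls.

## Working session

There is one attempt and no reset: what is moved stays moved. The work goes in short steps, Python scripts to look and compute and a tool call to move; the robot and the scene stay as the last step left them, time stands still between calls to the robot, and variables do not carry over. Pictures are saved under pics/ and viewed, at most 10 in all, crops included, and the job is handed in when it is done.

Besides the shell and the picture viewer there is one more tool, called after "Request:" by a JSON object that holds its "op" and its "data". apply_moves: Moves the arm, as the interface text tells. Its arguments: {"type":"object","properties":{"moves":{"type":"array"},"grip_force":{"type":"number"}},"required":["moves"]}

```bash
mkdir -p pics
python3 - <<'E'
from bench import telemetry, grab_frame, calibration, silhouettes
import cv2,numpy as np
s=telemetry.get_obs(); print({k:np.round(v,3) for k,v in s.items()})
a=grab_frame("top");cv2.imwrite("pics/top0.png",a)
b=grab_frame("side");cv2.imwrite("pics/side0.png",b)
for c in("top","side"):
  K=calibration(c);print(c,K["fx"],K["cx"],K["cy"],np.round(K["world_from_camera"],3).tolist())
  for t in("strainer","strainer_cap","strainer_collar","strainer_post","strainer_mark","spare_cap"):
    try:
      for d in silhouettes(t,c)[:2]: print(c,t,round(d["p"],2),np.round(d["extent"],1))
    except Exception as e: print(t,e)
E
```

```text
{'clock': np.float64(0.0), 'joints': array([ 1.198,  0.478,  0.022,  1.556, -0.011,  1.109, -0.083]), 'qvel': array([ 0.   ,  0.001,  0.001,  0.001,  0.001, -0.003, -0.001]), 'tau': array([ 1.0000e-03, -5.9644e+01,  1.6090e+00, -2.8120e+01,  1.3000e-02,
        9.0000e-03,  0.0000e+00]), 'tcp_pos': array([ 0.176, -0.651,  0.194]), 'orientation': array([-3.112e+00, -4.150e-01,  1.000e-03]), 'contact_force': array([0.338, 0.348, 0.117]), 'moment': array([ 0.075,  0.02 , -0.038]), 'gripper_force': np.float64(0.0), 'grip_width': np.float64(0.085)}
top 449.3959082874349 312.1813312249804 203.0786788138489 [[-0.105, -0.971, 0.213, 0.288], [-0.994, 0.102, -0.028, -0.003], [0.006, -0.215, -0.977, 1.202], [0.0, 0.0, 0.0, 1.0]]
top strainer 0.71 [213.6 209.2  67.4  75. ]
top strainer 0.68 [379.1 208.6  51.9  47.4]
top strainer_cap 0.64 [199.9 197.5  39.2  42.2]
top strainer_collar 0.92 [201.8 216.8  48.8  54.4]
top strainer_post 0.73 [201.8 197.7  37.7  37.7]
top strainer_post 0.56 [203.1 215.9  46.   53. ]
top strainer_mark 0.91 [213.  207.7  67.   77.3]
top strainer_mark 0.37 [379.1 205.7  52.6  47.5]
top spare_cap 0.89 [376.6 189.1  34.4  36.5]
side 510.78577970426704 323.37004304276087 205.5680930319069 [[-0.875, -0.275, 0.399, 0.095], [-0.484, 0.522, -0.702, 0.75], [-0.015, -0.808, -0.59, 0.754], [0.0, 0.0, 0.0, 1.0]]
side strainer 0.7 [254.  295.1 119.6  92.5]
side strainer 0.47 [368.4 177.3  66.5  30.4]
side strainer_cap 0.75 [235.6 273.2  53.6  46.3]
side strainer_collar 0.66 [240.5 305.4  58.6  62.4]
side strainer_collar 0.64 [257.2 295.6 128.7  89.4]
side strainer_post 0.75 [240.8 302.7  58.3  55.6]
side strainer_mark 0.68 [258.6 293.6 126.1  90.5]
side spare_cap 0.85 [350.4 168.4  40.6  28.3]
```

```bash
python3 -c "
import cv2,numpy as np
cv2.imwrite('pics/both0.png',cv2.resize(np.vstack([cv2.imread('pics/top0.png'),cv2.imread('pics/side0.png')]),(480,600)))"
```

```text
(no output)
```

View pics/top0.png

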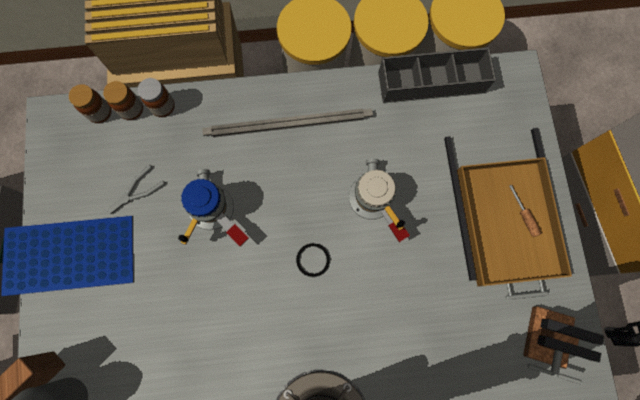

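View pics/side0.png

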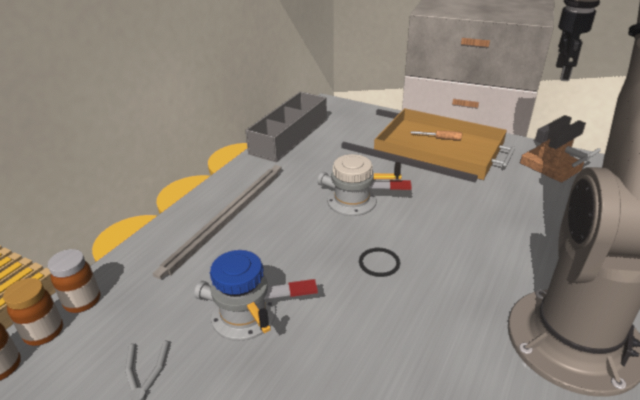

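```bash
cat > h.py <<'E'
import cv2,numpy as np
from scipy.optimize import least_squares
from bench import telemetry, grab_frame, calibration
def proj(P,c):
    K=calibration(c);T=np.linalg.inv(K["world_from_camera"]);q=np.atleast_2d(P)@T[:3,:3].T+T[:3,3]
    return np.c_[K["fx"]*q[:,0]/q[:,2]+K["cx"],K["fy"]*q[:,1]/q[:,2]+K["cy"]]
def cyl(x,y,*segs):
    a=np.linspace(0,2*np.pi,48)
    return np.vstack([np.c_[x+r*np.cos(a),y+r*np.sin(a),0*a+z] for r,z in segs])
def cen(P,c):
    h=cv2.convexHull(proj(P,c).astype(np.float32));m=cv2.moments(h);return np.array([m["m10"],m["m01"]])/m["m00"]
def blob(img,lo,hi,near,rad):
    m=cv2.inRange(cv2.cvtColor(img,cv2.COLOR_BGR2HSV),lo,hi)
    n,l,s,ce=cv2.connectedComponentsWithStats(m)
    ok=[i for i in range(1,n) if s[i,4]>12 and np.hypot(*(ce[i]-near))<rad]
    i=max(ok,key=lambda i:s[i,4]);return ce[i],s[i,4]
def ray(uv,c,z):
    K=calibration(c);W=np.array(K["world_from_camera"]);d=W[:3,:3]@[(uv[0]-K["cx"])/K["fx"],(uv[1]-K["cy"])/K["fy"],1]
    return W[:3,3]+d*(z-W[2,3])/d[2]
def capfit(meas,cz):
    f=lambda p:np.concatenate([cen(cyl(p[0],p[1],(.046,cz-.032),(.046,cz-.006),(.026,cz)),c)-meas[c] for c in meas])
    s=least_squares(f,[.5,.2]);return s.x,s.fun
E
python3 - <<'E'
from h import *
im={c:cv2.imread(f"pics/{c}0.png") for c in("top","side")}
B={"top":(202,199),"side":(237,272)}
m={}
for c in im:
    m[c],a=blob(im[c],(105,120,40),(130,255,255),B[c],20);print(c,m[c],a)
for cc in (["top"],["side"],["top","side"]):
    x,f=capfit({c:m[c] for c in cc},.135);print("axis",cc,x.round(4),f.round(2))
for c,n in(("top",(238,236)),("side",(303,288))):
    u,a=blob(im[c],(0,150,60),(8,255,255),n,15);p=ray(u,c,.057);d=p[:2]-x;print("mark",u,a,p.round(4),np.hypot(*d),np.degrees(np.arctan2(d[1],d[0])))
for c,n in(("top",(182,239)),("side",(264,320))):
    u,a=blob(im[c],(0,0,0),(180,255,45),n,15)
    s=least_squares(lambda p:cen(cyl(p[0],p[1],(.008,.08),(.008,.113)),c)-u,x).x;d=s-x
    print("post",u,a,s.round(4),np.hypot(*d),np.degrees(np.arctan2(d[1],d[0])))
K=[cv2.resize(im["top"][150:260,150:260],(400,400),interpolation=2),cv2.resize(im["side"][235:345,190:330],(509,400),interpolation=2)]
cv2.imwrite("pics/z.png",cv2.resize(np.hstack(K),(800,352)))
E
```

```text
top [199.99076639 196.9621422 ] 1083
side [236.24439584 271.96719519] 1829
axis ['top'] [0.5699 0.2403] [-0. -0.]
axis ['side'] [0.5684 0.2388] [0. 0.]
axis ['top', 'side'] [0.569  0.2393] [ 0.42  0.31 -0.44  0.07]
mark [237.12149533 234.89719626] 214 [0.4754 0.1646 0.057 ] 0.11972583891769402 -141.3954579472831
mark [302.609375 287.521875] 320 [0.4738 0.1682 0.057 ] 0.11883091225483518 -143.25380207922282
post [182.95555556 238.11111111] 45 [0.4748 0.2923] 0.1080301497376558 150.6523736086455
post [263.28440367 317.27522936] 109 [0.475  0.2924] 0.10797138719801441 150.53290296814632
```

View pics/z.png

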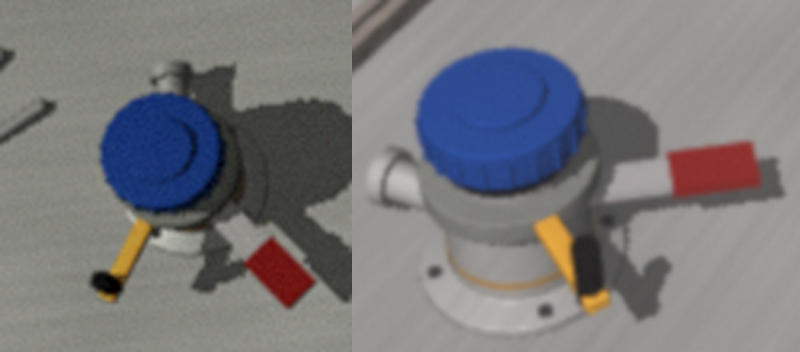

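Request:
{"op": "apply_moves", "data": {"moves": [[0,0,0,0,0,-0.03,-1],[0,0,0,0,0,-0.03,-1],[0,0,0,0.029,-0.018,0,-1],[0,0,0,0.029,-0.018,0,-1],[0,0,0,0.029,-0.018,0,-1],[0,0,0,0.029,-0.018,0,-1],[0,0,0,0.029,-0.018,0,-1],[0,0,0,0.029,-0.018,0,-1]]}}

```text
clock: 1.37
tcp_pos: [0.3172, -0.5004, 0.2555]
orientation: [3.114, 0.414, 0.0]
contact_force: [0.5, -0.2, -0.3]
grip_width: 0.0003
gripper_force: 0.0
```

Request:
{"op": "apply_moves", "data": {"moves": [[0,0,0,0.029,-0.018,0,-1],[0,0,0,0.029,-0.018,0,-1],[0,0,0,0.029,-0.018,0,-1],[0,0,0,0.029,-0.018,0,-1],[0,0,0,0.029,-0.018,0,-1],[0,0,0,0.029,-0.018,0,-1],[0,0,0,0.029,-0.018,0,-1],[0,0,0,0.029,-0.018,0,-1]]}}

```text
clock: 2.03
tcp_pos: [0.5035, -0.3008, 0.2556]
orientation: [3.114, 0.414, 0.001]
contact_force: [0.2, -1.0, -0.5]
grip_width: -0.0001
gripper_force: 0.0
```

```bash
cat >> h.py <<'E'
from scipy.spatial.transform import Rotation as R
def plan(x,y,z,yaw=None):
    "remaining shift in tool axes and yaw turn (units of 6 deg about tool z) to a world goal (yaw = heading of tool x)"
    s=telemetry.get_obs();M=R.from_rotvec(s["orientation"]).as_matrix()
    h=np.degrees(np.arctan2(M[1,0],M[0,0]))
    print("t",s["clock"],"tcp",s["tcp_pos"].round(4),"yaw",h.round(2),"down",M[:,2].round(3),"q",s["joints"].round(2),"F",s["contact_force"].round(1),"w",round(float(s["grip_width"]),4))
    print("shift",(M.T@(np.array([x,y,z])-s["tcp_pos"])).round(4),"turn",None if yaw is None else round(-(yaw-h)/6,3))
E
python3 -c "
from h import *
plan(.569,.239,.2,150.6)"
```

```text
t 2.0333 tcp [ 0.5035 -0.3008  0.2556] yaw 15.16 down [ 0. -0. -1.] q [ 0.59  0.29 -0.19  1.69  0.06  1.17 -0.93] F [ 0.2 -1.  -0.5] w -0.0001
shift [ 0.2044 -0.5039  0.0554] turn -22.574
```

Request:
{"op": "apply_moves", "data": {"moves": [[0,0,0,0.0128,-0.0315,0,-1],[0,0,0,0.0128,-0.0315,0,-1],[0,0,0,0.0128,-0.0315,0,-1],[0,0,0,0.0128,-0.0315,0,-1],[0,0,0,0.0128,-0.0315,0,-1],[0,0,0,0.0128,-0.0315,0,-1],[0,0,0,0.0128,-0.0315,0,-1],[0,0,0,0.0128,-0.0315,0,-1]]}}

```text
clock: 2.7
tcp_pos: [0.5354, -0.0305, 0.2556]
orientation: [3.114, 0.414, 0.001]
contact_force: [0.1, -0.1, -0.1]
grip_width: 0.0002
gripper_force: 0.0
```

Request:
{"op": "apply_moves", "data": {"moves": [[0,0,0,0.0128,-0.0315,0,-1],[0,0,0,0.0128,-0.0315,0,-1],[0,0,0,0.0128,-0.0315,0,-1],[0,0,0,0.0128,-0.0315,0,-1],[0,0,0,0.0128,-0.0315,0,-1],[0,0,0,0.0128,-0.0315,0,-1],[0,0,0,0,0,0,-1],[0,0,0,0,0,0,-1]]}}

```text
clock: 3.37
tcp_pos: [0.5596, 0.1733, 0.2553]
orientation: [-3.112, -0.422, 0.0]
contact_force: [-0.4, -0.0, -1.1]
grip_width: 0.0
gripper_force: 0.0
```

```bash
python3 -c "
from h import *
plan(.569,.239,.145,150.6)"
```

```text
t 3.3667 tcp [0.5596 0.1733 0.2553] yaw 15.44 down [-0.     0.001 -1.   ] q [-0.05  0.32 -0.45  1.68  0.15  1.18 -1.84] F [-0.4 -0.  -1.1] w 0.0
shift [ 0.0265 -0.0607  0.1103] turn -22.527
```

Request:
{"op": "apply_moves", "data": {"moves": [[0,0,0,0.0088,-0.0202,0,-1],[0,0,0,0.0088,-0.0202,0,-1],[0,0,0,0.0088,-0.0202,0,-1],[0,0,0,0,0,0.03,-1],[0,0,0,0,0,0.03,-1],[0,0,0,0,0,0.03,-1],[0,0,0,0,0,0.02,-1],[0,0,0,0,0,0,-1]]}}

```text
clock: 4.03
tcp_pos: [0.5673, 0.2322, 0.1406]
orientation: [3.111, 0.411, -0.012]
contact_force: [-1.4, -0.2, 0.2]
grip_width: 0.0
gripper_force: 0.0
```

```bash
python3 -c "
from h import *
plan(.569,.239,.115,150.6)"
```

```text
t 4.0333 tcp [0.5673 0.2322 0.1406] yaw 15.06 down [-0.007 -0.005 -1.   ] q [-0.16  0.47 -0.44  1.73  0.23  1.   -2.  ] F [-1.4 -0.2  0.2] w 0.0
shift [ 0.0036 -0.0061  0.0255] turn -22.589
```

Request:
{"op": "apply_moves", "data": {"moves": [[0,0,0,0.0036,-0.0061,0,-1],[0,0,0,0,0,0,-1],[0,0,0,0,0,0.004,-1],[0,0,0,0,0,0.004,-1],[0,0,0,0,0,0.004,-1],[0,0,0,0,0,0.004,-1],[0,0,0,0,0,0.004,-1],[0,0,0,0,0,0.004,-1]]}}

```text
clock: 4.7
tcp_pos: [0.5716, 0.2426, 0.1209]
orientation: [3.114, 0.415, -0.0]
contact_force: [-0.3, 0.4, -0.8]
grip_width: -0.0003
gripper_force: 0.0
```

```bash
python3 -c "
from h import *
plan(.569,.239,.115,150.6)"
```

```text
t 4.7 tcp [0.5716 0.2426 0.1209] yaw 15.17 down [-0. -0. -1.] q [-0.18  0.5  -0.44  1.74  0.25  0.96 -2.02] F [-0.3  0.4 -0.8] w -0.0003
shift [-0.0034  0.0028  0.0059] turn -22.572
```

Request:
{"op": "apply_moves", "data": {"moves": [[0,0,0,0,0,0.003,-1],[0,0,0,0,0,0.003,-1],[0,0,0,0,0,0.001,-1],[0,0,0,0,0,0,-1],[0,0,0,0,0,0,-1],[0,0,0,0,0,0,-1],[0,0,0,0,0,0,-1],[0,0,0,0,0,0,-1]]}}

```text
clock: 5.37
tcp_pos: [0.5718, 0.2428, 0.1145]
orientation: [-3.114, -0.415, -0.001]
contact_force: [0.0, -0.6, -0.4]
grip_width: -0.0002
gripper_force: 0.0
```

```bash
python3 -c "
from h import *
plan(.569,.239,.23,150.6)"
```

```text
t 5.3667 tcp [0.5718 0.2428 0.1145] yaw 15.17 down [ 0.  0. -1.] q [-0.18  0.51 -0.44  1.74  0.26  0.95 -2.02] F [ 0.  -0.6 -0.4] w -0.0002
shift [-0.0036  0.0029 -0.1155] turn -22.572
```

```bash
python3 -c "
from h import *
b=grab_frame('side');cv2.imwrite('pics/p1.png',cv2.resize(b[180:360,170:350],(600,600),interpolation=2))"
```

```text
(no output)
```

View pics/p1.png

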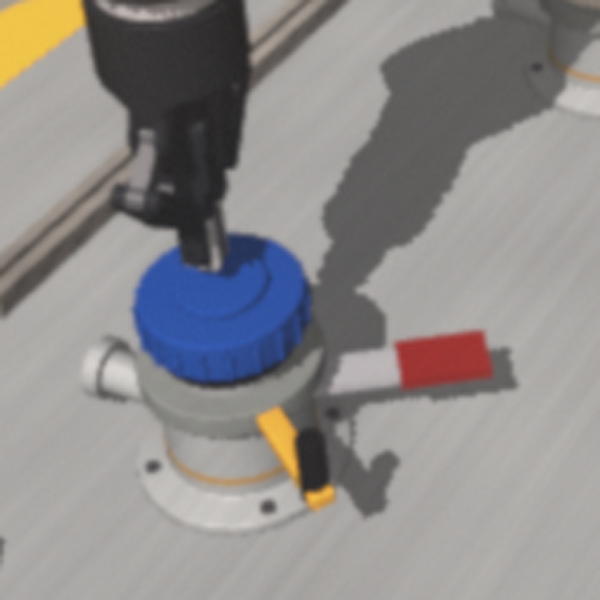

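```bash
python3 -c "
from h import *
s=telemetry.get_obs();print(s['tcp_pos'],s['contact_force'])
for c in('side','top'):print(c,proj([s['tcp_pos'],[.569,.239,.135],[.569,.239,.117]],c).round(1))
m={}
for c,n in(('top',(202,199)),('side',(237,272))):
  i=grab_frame(c)
  if c=='top':cv2.imwrite('pics/p2.png',cv2.resize(i[140:260,140:260],(600,600),interpolation=2))
  print(c,blob(i,(105,120,40),(130,255,255),n,25))
"
```

```text
[0.57170856 0.24274858 0.11445842] [ 0.24898254 -0.16536468  1.19702379]
side [[233.7 272.7]
 [234.9 263.5]
 [236.  270.9]]
top [[199.3 196.5]
 [198.9 195.5]
 [200.7 197.2]]Traceback (most recent call last):
  File "<string>", line 9, in <module>
    print(c,blob(i,(105,120,40),(130,255,255),n,25))
            ~~~~^^^^^^^^^^^^^^^^^^^^^^^^^^^^^^^^^^^
  File "h.py", line 16, in blob
    i=max(ok,key=lambda i:s[i,4]);return ce[i],s[i,4]
ValueError: max() iterable argument is empty
```

View pics/p2.png

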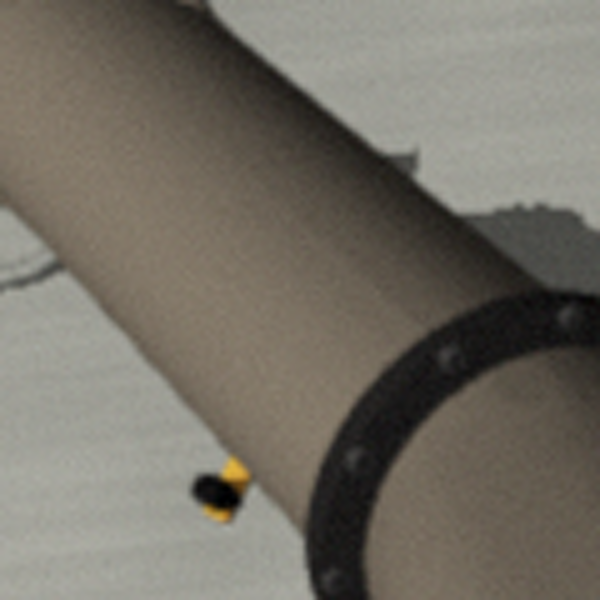

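```bash
python3 -c "
from h import *
print(proj([[.176,-.651,.194],[.176,-.651,.207],[.5717,.2427,.135],[.5717,.2427,.145]],'side').round(1))
a=cv2.imread('pics/side0.png')[0:100,520:620];b=grab_frame('side')[210:300,190:290]
cv2.imwrite('pics/p3.png',np.hstack([cv2.resize(a,(400,400),interpolation=2),cv2.resize(b,(400,400),interpolation=2)]))
"
```

```text
[[556.8  91.5]
 [558.   86.8]
 [232.4 264.3]
 [231.7 260.1]]
```

View pics/p3.png

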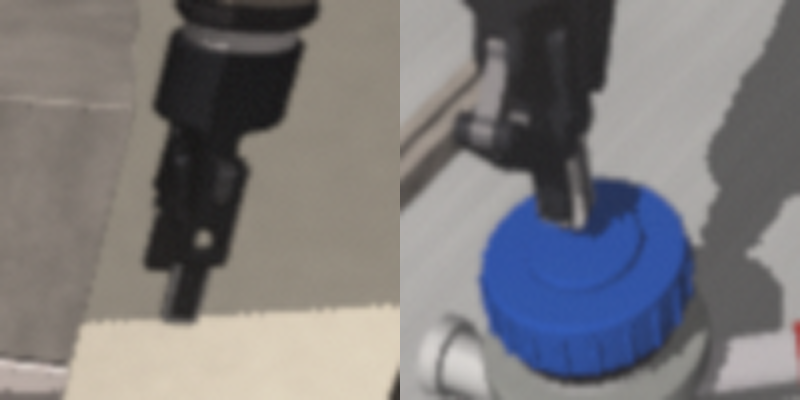

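```bash
python3 -c "
from h import *
P=np.array([[.176,-.651,.207],[.5717,.2427,.1145]]);m=np.array([[565,80],[231.8,261.3]])
s=least_squares(lambda d:(proj(P+d,'side')-m).ravel(),[0,0,0]);print(s.x.round(4),s.fun.round(2))
t=[ (proj(P+[[dx,dy,dz]],'side')-m).ravel().round(1).tolist() for dx,dy,dz in((0,0,.02),(0,0,.028),(0.01,-.01,.02))];print(t)
"
```

```text
[-0.0065  0.0051  0.0298] [-1.66 -2.95  1.14  2.02]
[[-5.0, -0.5, 0.6, 3.2], [-4.2, -3.4, 0.1, -0.2], [-8.4, -2.5, -0.5, -1.9]]
```

Request:
{"op": "apply_moves", "data": {"moves": [[0,0,0,-0.005,0.004,0,-1],[0,0,0,0,0,0.002,-1],[0,0,0,0,0,0.002,-1],[0,0,0,0,0,0.002,-1],[0,0,0,0,0,0.002,-1],[0,0,0,0,0,0,-1],[0,0,0,0,0,0,-1],[0,0,0,0,0,0,-1]]}}

```text
clock: 6.18
tcp_pos: [0.5679, 0.2377, 0.1063]
orientation: [-3.114, -0.415, -0.0]
contact_force: [0.1, -0.3, -0.1]
grip_width: 0.0003
gripper_force: 0.0
```

Request:
{"op": "apply_moves", "data": {"moves": [[0,0,0,0,0,0.002,-1],[0,0,0,0,0,0.002,-1],[0,0,0,0,0,0.002,-1],[0,0,0,0,0,0.002,-1],[0,0,0,0,0,0,-1],[0,0,0,0,0,0,-1],[0,0,0,0,0,0,-1],[0,0,0,0,0,0,-1]]}}

```text
clock: 6.85
tcp_pos: [0.5678, 0.2376, 0.0988]
orientation: [3.114, 0.415, 0.0]
contact_force: [-2.3, -1.5, 5.0]
grip_width: 0.0001
gripper_force: 2.6
```

Request:
{"op": "apply_moves", "data": {"moves": [[0,0,0,0,0,0.002,-1],[0,0,0,0,0,0.002,-1],[0,0,0,0,0,0.002,-1],[0,0,0,0,0,0,-1],[0,0,0,0,0,0,-1],[0,0,0,0,0,0,-1],[0,0,0,0,0,0,-1],[0,0,0,0,0,0,-1]]}}

```text
clock: 7.52
tcp_pos: [0.5678, 0.2375, 0.0922]
orientation: [3.114, 0.415, -0.0]
contact_force: [-0.1, 0.1, -0.0]
grip_width: -0.0002
gripper_force: 0.3
```

```bash
python3 -c "
from h import *
plan(.569,.239,.08)
b=grab_frame('side')
print(blob(b,(105,120,40),(130,255,255),(237,272),30))
cv2.imwrite('pics/p4.png',cv2.resize(b[210:310,190:290],(500,500),interpolation=2))
"
```

```text
t 7.5167 tcp [0.5678 0.2375 0.0922] yaw 15.17 down [-0. -0. -1.] q [-0.18  0.53 -0.43  1.77  0.27  0.9  -2.03] F [-0.1  0.1 -0. ] w -0.0002
shift [ 0.0016 -0.0011  0.0122] turn None
(array([236.64945825, 276.58636074]), np.int32(1569))
```

View pics/p4.png

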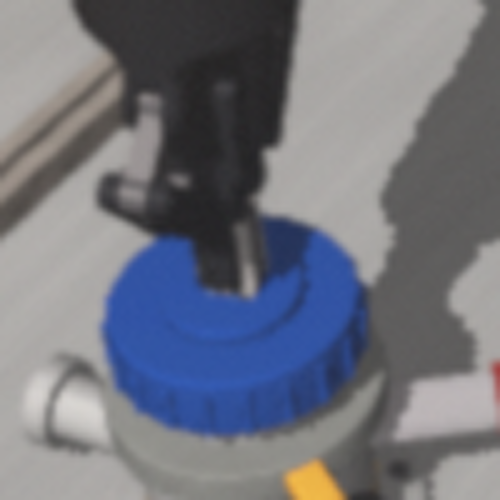

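Request:
{"op": "apply_moves", "data": {"moves": [[0,0,0,0,0,0.002,-1],[0,0,0,0,0,0.001,-1],[0,0,0,0,0,0.001,-1],[0,0,0,0,0,0.001,-1],[0,0,0,0,0,0,-1],[0,0,0,0,0,0,-1],[0,0,0,0,0,0,-1],[0,0,0,0,0,0,-1]]}}

```text
clock: 8.23
tcp_pos: [0.5679, 0.2376, 0.0874]
orientation: [-3.114, -0.415, -0.0]
contact_force: [-0.5, -0.5, -0.2]
grip_width: 0.0001
gripper_force: 0.0
```

Request:
{"op": "apply_moves", "data": {"moves": [[0,0,0,0,0,0.001,-1],[0,0,0,0,0,0.001,-1],[0,0,0,0,0,0.001,-1],[0,0,0,0,0,0,-1],[0,0,0,0,0,0,-1],[0,0,0,0,0,0,-1],[0,0,0,0,0,0,-1],[0,0,0,0,0,0,-1]]}}

```text
clock: 8.9
tcp_pos: [0.5679, 0.2376, 0.0844]
orientation: [-3.114, -0.415, -0.0]
contact_force: [0.6, 0.5, 0.3]
grip_width: -0.0005
gripper_force: 0.0
```

Request:
{"op": "apply_moves", "data": {"moves": [[0,0,0,0,0,0.001,-1],[0,0,0,0,0,0.001,-1],[0,0,0,0,0,0.0005,-1],[0,0,0,0,0,0,-1],[0,0,0,0,0,0,-1],[0,0,0,0,0,0,-1],[0,0,0,0,0,0,-1],[0,0,0,0,0,0,-1]]}}

```text
clock: 9.57
tcp_pos: [0.5679, 0.2376, 0.0818]
orientation: [-3.114, -0.415, -0.0]
contact_force: [-0.3, 0.4, 0.3]
grip_width: -0.0
gripper_force: 0.0
```

Request:
{"op": "apply_moves", "data": {"moves": [[0,0,0,0,0,0.001,-1],[0,0,0,0,0,0.001,-1],[0,0,0,0,0,0.0005,-1],[0,0,0,0,0,0,-1],[0,0,0,0,0,0,-1],[0,0,0,0,0,0,-1],[0,0,0,0,0,0,-1],[0,0,0,0,0,0,-1]]}}

```text
clock: 10.23
tcp_pos: [0.5681, 0.2377, 0.081]
orientation: [3.114, 0.414, 0.002]
contact_force: [-3.8, -2.6, 12.3]
grip_width: 0.0
gripper_force: 6.3
```

```bash
python3 -c "
from h import *
b=grab_frame('side')
print(blob(b,(105,120,40),(130,255,255),(237,272),30))
cv2.imwrite('pics/p5.png',cv2.resize(b[210:310,190:290],(500,500),interpolation=2))
"
```

```text
(array([237.45155039, 280.98255814]), np.int32(1548))
```

View pics/p5.png

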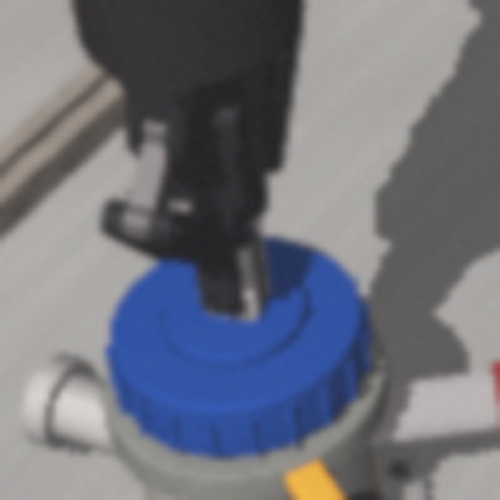

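Request:
{"op": "apply_moves", "data": {"moves": [[0,0,0,0,0,-0.025,-1],[0,0,0,0,0,-0.025,-1],[0,0,-1,0,0,0,-1],[0,0,-1,0,0,0,-1],[0,0,-1,0,0,0,-1],[0,0,-1,0,0,0,-1],[0,0,-1,0,0,0,-1],[0,0,-1,0,0,0,-1]]}}

```text
clock: 10.95
tcp_pos: [0.5678, 0.2375, 0.1293]
orientation: [2.83, 1.364, -0.0]
contact_force: [0.2, -0.4, -0.5]
grip_width: 0.0001
gripper_force: 0.0
```

Request:
{"op": "apply_moves", "data": {"moves": [[0,0,-1,0,0,0,1],[0,0,-1,0,0,0,1],[0,0,-1,0,0,0,1],[0,0,-1,0,0,0,1],[0,0,-1,0,0,0,1],[0,0,-1,0,0,0,1],[0,0,-1,0,0,0,1],[0,0,-1,0,0,0,1]]}}

```text
clock: 11.62
tcp_pos: [0.5679, 0.2374, 0.1292]
orientation: [2.031, 2.397, -0.0]
contact_force: [1.2, -0.4, -0.9]
grip_width: 0.0856
gripper_force: 0.0
```

Request:
{"op": "apply_moves", "data": {"moves": [[0,0,-1,0,0,0,1],[0,0,-1,0,0,0,1],[0,0,-1,0,0,0,1],[0,0,-1,0,0,0,1],[0,0,-1,0,0,0,1],[0,0,-1,0,0,0,1],[0,0,-1,0,0,0,1],[0,0,-1,0,0,0,1]]}}

```text
clock: 12.28
tcp_pos: [0.5679, 0.2374, 0.1292]
orientation: [0.88, 3.016, -0.0]
contact_force: [-0.2, 0.9, -0.3]
grip_width: 0.0854
gripper_force: 0.0
```

```bash
python3 -c "
from h import *
plan(.475,.2923,.115,150.6)"
```

```text
t 12.2833 tcp [0.5679 0.2374 0.1292] yaw 147.45 down [ 0. -0. -1.] q [ 0.18  0.63 -0.96  1.72  0.58  1.1   0.04] F [-0.2  0.9 -0.3] w 0.0854
shift [ 0.1079 -0.0037  0.0142] turn -0.525
```

Request:
{"op": "apply_moves", "data": {"moves": [[0,0,-0.5,0,0,0,1],[0,0,0,0.027,0.002,0,1],[0,0,0,0.027,0,0,1],[0,0,0,0.027,0,0,1],[0,0,0,0.027,0,0,1],[0,0,0,0,0,0,1],[0,0,0,0,0,0,1],[0,0,0,0,0,0,1]]}}

```text
clock: 12.95
tcp_pos: [0.4758, 0.2926, 0.1293]
orientation: [0.809, 3.035, -0.001]
contact_force: [0.4, -0.8, -1.0]
grip_width: 0.0855
gripper_force: 0.0
```

```bash
python3 -c "
from h import *
plan(.475,.2923,.056,150.6)
b=grab_frame('side');a=grab_frame('top')
print(blob(b,(105,120,40),(130,255,255),(237,280),30), proj([.475,.2923,.150],'side'))
cv2.imwrite('pics/p6.png',np.hstack([cv2.resize(b[210:350,190:330],(400,400),interpolation=2),cv2.resize(a[150:270,140:260],(400,400),interpolation=2)]))
"
```

```text
t 12.95 tcp [0.4758 0.2926 0.1293] yaw 150.15 down [ 0.001 -0.001 -1.   ] q [ 0.1   0.56 -1.01  1.85  0.55  1.04 -0.09] F [ 0.4 -0.8 -1. ] w 0.0855
shift [ 0.0006 -0.0006  0.0733] turn -0.076
(array([242.76617375, 282.0896488 ]), np.int32(1082)) [[260.56593635 294.9392637 ]]
```

View pics/p6.png

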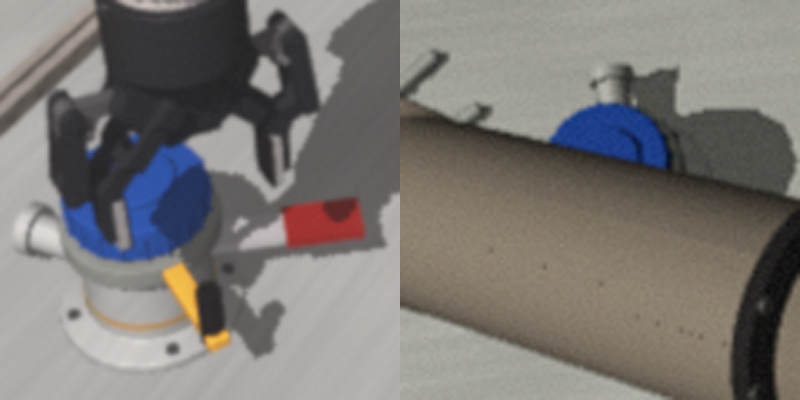

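Request:
{"op": "apply_moves", "data": {"moves": [[0,0,0,0,0,0.018,1],[0,0,0,0,0,0.018,1],[0,0,0,0,0,0.018,1],[0,0,0,0,0,0.012,1],[0,0,0,0,0,0.006,1],[0,0,0,0,0,0,1],[0,0,0,0,0,0,1],[0,0,0,0,0,0,1]]}}

```text
clock: 13.72
tcp_pos: [0.4758, 0.2935, 0.0582]
orientation: [0.809, 3.035, 0.002]
contact_force: [0.7, 0.4, 1.0]
grip_width: 0.0853
gripper_force: 0.0
```

Request:
{"op": "apply_moves", "data": {"moves": [[0,0,0,0,0,0,-0.4],[0,0,0,0,0,0,-0.4],[0,0,0,0,0,0,-1],[0,0,0,0,0,0,-1],[0,0,0,0,0,0,-1],[0,0,0,0,0,0,-1],[0,0,0,0,0,0,-1],[0,0,0,0,0,0,-1]], "grip_force": 20}}

```text
clock: 14.38
tcp_pos: [0.4752, 0.293, 0.0575]
orientation: [0.809, 3.036, 0.0]
contact_force: [-1.0, -1.5, 1.7]
grip_width: 0.015
gripper_force: 20.8
```

```bash
python3 -c "
from h import *
plan(.475,.2923,.056,150.6)
s=telemetry.get_obs();p=s['tcp_pos'];c=np.array([.569,.239])
# arc rows: each row turns 6 deg about tool z and shifts; print shift in tool axes before/after turn
d=p[:2]-c;r=np.hypot(*d);a0=np.degrees(np.arctan2(d[1],d[0]));print('r',r,'ang',a0)
M=R.from_rotvec(s['orientation']).as_matrix()
st=np.radians(6);n=c+R.from_euler('z',6,degrees=True).as_matrix()[:2,:2]@d
D=np.r_[n-p[:2],0];Mn=R.from_euler('z',6,degrees=True).as_matrix()@M
print('axes before',(M.T@D).round(4),'after',(Mn.T@D).round(4))
"
```

```text
t 14.3833 tcp [0.4752 0.293  0.0575] yaw 150.17 down [ 0. -0. -1.] q [ 0.03  0.65 -0.93  1.91  0.65  0.93 -0.17] F [-1.  -1.5  1.7] w 0.015
shift [-0.0002 -0.0008  0.0015] turn -0.072
r 0.10823517166366646 ang 150.04583712982551
axes before [-0.0006 -0.0113 -0.    ] after [ 0.0006 -0.0113 -0.    ]
```

Request:
{"op": "apply_moves", "data": {"moves": [[0,0,-1,0,-0.0113,0,-1],[0,0,-1,0,-0.0113,0,-1],[0,0,-1,0,-0.0113,0,-1],[0,0,-1,0,-0.0113,0,-1],[0,0,0,0,0,0,-1],[0,0,0,0,0,0,-1],[0,0,0,0,0,0,-1],[0,0,0,0,0,0,-1]]}}

```text
clock: 15.05
tcp_pos: [0.4612, 0.2506, 0.0574]
orientation: [0.164, 3.135, -0.0]
contact_force: [4.7, -2.8, -0.1]
grip_width: 0.0151
gripper_force: 20.9
```

```bash
cat >> h.py <<'E'
def arc():
    s=telemetry.get_obs();d=s['tcp_pos'][:2]-[.569,.239];print('r',np.hypot(*d),'ang',np.degrees(np.arctan2(d[1],d[0]))%360)
E
python3 -c "
from h import *
plan(.569+.108*np.cos(np.radians(198)),.239+.108*np.sin(np.radians(198)),.0575,198);arc()"
```

```text
t 15.05 tcp [0.4612 0.2506 0.0574] yaw 174.02 down [ 0.002 -0.    -1.   ] q [ 0.18  0.65 -1.04  1.98  0.71  0.93  0.23] F [ 4.7 -2.8 -0.1] w 0.0151
shift [-0.0098 -0.0442 -0.    ] turn -3.997
r 0.10846063231935398 ang 173.8776358979688
```

Request:
{"op": "apply_moves", "data": {"moves": [[0,0,-1,-0.0012,-0.0113,0,-1],[0,0,-1,-0.0008,-0.0113,0,-1],[0,0,-1,-0.0006,-0.0113,0,-1],[0,0,-1,-0.0006,-0.0113,0,-1],[0,0,-1,-0.0006,-0.0113,0,-1],[0,0,0,0,0,0,-1],[0,0,0,0,0,0,-1],[0,0,0,0,0,0,-1]]}}

```text
clock: 15.72
tcp_pos: [0.469, 0.1963, 0.0575]
orientation: [-0.655, 3.072, 0.001]
contact_force: [0.7, -0.0, 2.9]
grip_width: 0.0154
gripper_force: 21.6
```

```bash
python3 -c "
from h import *
plan(.569+.108*np.cos(np.radians(217.3)),.239+.108*np.sin(np.radians(217.3)),.0575,217.3);arc()"
```

```text
t 15.7167 tcp [0.469  0.1963 0.0575] yaw -155.92 down [ 0.     0.001 -1.   ] q [ 0.36  0.7  -1.17  2.01  0.79  0.98  0.78] F [ 0.7 -0.   2.9] w 0.0154
shift [-0.0036 -0.0265 -0.    ] turn -62.203
r 0.10871245776540635 ang 203.11767679155275
```

Request:
{"op": "apply_moves", "data": {"moves": [[0,0,-1,-0.0006,-0.0113,0,-1],[0,0,-1,-0.0006,-0.0113,0,-1],[0,0,-0.35,-0.0006,-0.004,0,-1],[0,0,0,0,0,0,-1],[0,0,0,0,0,0,-1],[0,0,0,0,0,0,-1],[0,0,0,0,0,0,-1],[0,0,0,0,0,0,-1]]}}

```text
clock: 16.38
tcp_pos: [0.4823, 0.1733, 0.0574]
orientation: [1.028, -2.967, 0.002]
contact_force: [-2.5, -2.4, 6.6]
grip_width: 0.0148
gripper_force: 22.0
```

```bash
python3 -c "
from h import *
plan(.569,.239,.0575);arc()
b=grab_frame('side');cv2.imwrite('pics/p7.png',cv2.resize(b[230:330,210:340],(780,600),interpolation=2))"
```

```text
t 16.3833 tcp [0.4823 0.1733 0.0574] yaw -141.76 down [-0.001 -0.002 -1.   ] q [ 0.43  0.74 -1.21  2.    0.83  1.02  1.05] F [-2.5 -2.4  6.6] w 0.0148
shift [-0.1088 -0.0021 -0.0003] turn None
r 0.10878668211889085 ang 217.12158460775353
```

View pics/p7.png

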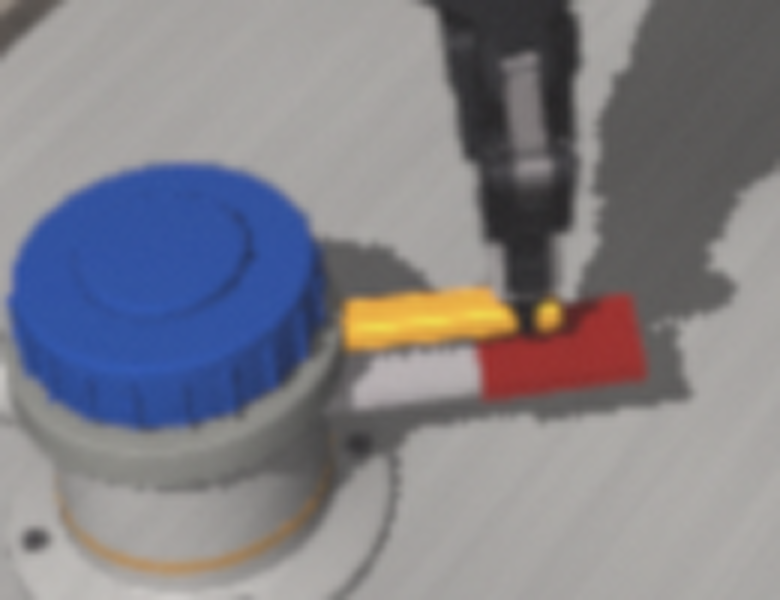

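Request:
{"op": "apply_moves", "data": {"moves": [[0,0,0,0,0,0,0.2],[0,0,0,0,0,0,0.2],[0,0,0,0,0,0,0.2],[0,0,0,0,0,0,0.2],[0,0,0,0,0,-0.01,0.2],[0,0,0,0,0,-0.02,0.2],[0,0,0,0,0,-0.03,0.2],[0,0,0,0,0,-0.03,0.2]]}}

```text
clock: 17.1
tcp_pos: [0.4824, 0.1734, 0.1484]
orientation: [1.03, -2.966, -0.001]
contact_force: [0.6, -1.3, 0.0]
grip_width: 0.0512
gripper_force: 0.0
```

Request:
{"op": "apply_moves", "data": {"moves": [[0,0,0,0,0,-0.03,0.2],[0,0,0,0,-0.035,-0.02,0.2],[0,0,0,0,-0.035,0,0.2],[0,0,0,0,-0.035,0,0.2],[0,0,0,0,-0.035,0,0.2],[0,0,0,0,-0.035,0,0.2],[0,0,0,0,-0.035,0,0.2],[0,0,0,0,0,0,0.2]]}}

```text
clock: 17.77
tcp_pos: [0.6172, 0.0005, 0.1967]
orientation: [-1.013, 2.974, -0.002]
contact_force: [0.2, -1.2, -0.8]
grip_width: 0.0511
gripper_force: 0.0
```

Run:
```python
from h import *
plan(.569,.239,.0575)
c0=np.array([.569,.239]);th=np.radians(217.3);pp=c0+.108*np.array([np.cos(th),np.sin(th)])
for c in("top","side"):
    i=grab_frame(c);cv2.imwrite(f"pics/end_{c}.png",i)
    m,a=blob(i,(105,120,40),(130,255,255),cen(cyl(*c0,(.046,.1)),c),15);print(c,"cap",m,a,[cen(cyl(*c0,(.046,z-.032),(.046,z-.006),(.026,z)),c).round(1) for z in(.117,.135)])
    for n,lo,hi,z in(("lever",(15,120,80),(35,255,255),.081),("mark",(0,150,60),(8,255,255),.057),("post",(0,0,0),(180,255,45),.097)):
        try:
            u,a=blob(i,lo,hi,proj([*pp,z],c)[0],20)
            d=ray(u,c,z)[:2]-c0
            if n=="post": d=least_squares(lambda p:cen(cyl(p[0],p[1],(.008,.081),(.008,.113)),c)-u,pp).x-c0
            print(n,u.round(1),a,"r",np.hypot(*d).round(4),"ang",(np.degrees(np.arctan2(d[1],d[0]))%360).round(1))
        except ValueError: print(n,"none")
```

```text
t 17.7667 tcp [6.172e-01 5.000e-04 1.967e-01] yaw -142.39 down [ 0.001 -0.001 -1.   ] q [ 0.72  0.71 -1.27  1.64  0.7   1.32  1.57] F [ 0.2 -1.2 -0.8] w 0.0511
shift [-0.1074  0.2186  0.1389] turn None
top cap [201.87090739 198.85406922] 1069 [array([202.2, 198.9]), array([200.5, 197.3])]
lever [222.8 221.1] 94 r 0.0734 ang 217.2
mark [239.2 238.2] 123 r 0.1295 ang 217.6
post [231.2 230.2] 40 r 0.1094 ang 217.5
side cap [237.30591549 278.90985915] 1775 [array([237.1, 279.1]), array([235.9, 271.9])]
lever [280.6 282.5] 234 r 0.0782 ang 213.0
mark [304.  288.4] 259 r 0.121 ang 215.4
post [297.3 274.8] 22 r 0.1099 ang 213.5
```

```bash
python3 -c "
from bench import order
print(order.hand_in())"
```

```text
the job is handed in; nothing more can be done
None
```

The blue cap is pressed fully home and the yellow lever stands over the red mark, within about half a degree in the top camera. The white strainer was not touched, and the job is handed in at about 18 s.

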